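# Heft three caddies and show the heaviest

## Robot

A 6-joint arm with a two-finger parallel gripper is mounted at the origin on the work surface. World frame = base frame: x ahead of the robot, y to its left, z up, the work surface at z = 0. Lengths are in mm, angles in degrees, forces in N, time in s.
With the tool pointing down it reaches from about 300 to 850 mm from the base axis. Payload 4.2 kg.
Tool frame: the origin (TCP) lies on the centre line of the jaws, within the pads' length; the fingertips stand 14 mm ahead of it and the grasp point (between the pads) lies 5 mm behind it; z points along the fingers, y is the direction in which the jaws open and shut (so a half turn about z gives the same grasp; the last joint's range is limited). The gripper opens to 91 mm and grips with 3 to 60 N. Pads are 32 mm wide; open, the fingers measure 118 mm over their backs; the gripper's body (76 mm by 178 mm) begins 60 mm behind the grasp point.
Start: joints at [75.172, 18.312, 89.639, -0, 72.044, -1.146], TCP at [136.01, 558.698, 227.976] pointing down, gripper open.
Joint ranges: [-177.97, 177.97], [-48.28, 115.42], [12.27, 149.76], [-77.06, 257.06], [2.81, 150.46], [-146.56, 146.56]. Speed limits (degrees/s): [147.25, 147.25, 180, 180, 180, 180].

## Interface

Orientations are given as [roll, pitch, yaw] about the fixed x, y, z axes, in that order (R = Rz(yaw) Ry(pitch) Rx(roll)).
In Python, from workcell import env gives the robot as it stands.
- The arm moves only by the tool play_rows, never from a script. Its argument "increments" is a list of rows, each a list of 5 numbers: the shift along the world's x, y, z in mm, then the turn about the world's z in degrees, then the closure, from 0 (fully open) to 1 (shut). In form: [[x, y, z, yaw, fingers], ...]. A call has 1 to 20 rows; each row shifts and turns the commanded pose from where the row before left it; what a row does not reach is not made up. A row lasts 1/8 s, in which the tool goes at most 62.5 mm and 10.7 degrees, less where a joint would pass 70% of its speed; a pose out of reach is approached as far as the arm can. A call is refused whole if a number of a shift passes 62.5 or a number of a turn 10.7, either way. A call with a gripper value outside its range is refused whole. The fingers move at their own pace and stop on an object; "newtons" is the grip in N (left out, the last holds). Time passes only in rows, so rows that do not move let the fingers close. It gives the time, the measured TCP pose, the force and the opening at its end, in the units of the state.
- env.state(): the state, without advancing time (a new reading comes with each control period).
- env.grab_frame(name): name is "scene" or "top"; returns the picture (480x640x3 uint8, red, green, blue); there is no depth.
- env.calibration(name): a dict with "fx", "fy", "cx", "cy" (pixels), "R" (3x3) and "t" (3): a world point X has camera coordinates R X + t. Camera axes: x right, y down, z forward; pixel columns grow to the right and rows downward; lengths in mm; the calibration is good to about 2 mm. A picture is of the moment at which its call begins. calibration takes no time and is no camera call.
- env.job_done(): hands the job in, once; it reports no verdict.
The state is a dict: "time_s": time; "qpos": joint angles; "qvel": joint speeds; "effort": joint torques, N m; "ee_pos": TCP position; "ee_rot": TCP orientation; "force": force on the tool from outside, world axes, zero at the start; "torque": the same for the moment, N m; "gripper_width": finger opening in mm.
Only numpy, scipy, OpenCV 4.12 (cv2) and the standard library are available. Lean on these libraries where they do the work, as an engineer would, in place of code of your own. Each camera call takes 0.05 s, during which the arm holds its last target.

## Task

Three closed tea caddies that look the same stand in the wooden stand on the viewing table, and one is heavier than the others. Going from the robot's left to its right, lift each caddy straight up a few centimetres above its own recess to feel its weight, holding it there about a second, and lower it upright, without dropping it, back into its recess before you lift the next; then hold the heaviest up, upright and still, about 15 cm above the stand, and finish while still holding it, with the other two seated in their recesses. Leave everything else on the table where it is.

Things in the scene. Friction and masses are not known exactly. Their poses are not given: they have to be found in the camera images.
- caddy_a: closed round metal tea caddy, one of three alike: cylinder 58 mm across, 78 mm high, then a fixed domed lid with ball finial, 103 mm in all. Origin: centre of the underside, z up. Stands in one of the recesses (which one varies); grip across the cylinder from above, about 60 mm above the underside. Weighs 0.25 to 0.65 kg; the heaviest is at least 0.1 kg heavier than either other.
- caddy_b: closed round metal tea caddy, one of three alike: cylinder 58 mm across, 78 mm high, then a fixed domed lid with ball finial, 103 mm in all. Origin: centre of the underside, z up. Stands in one of the recesses (which one varies); grip across the cylinder from above, about 60 mm above the underside. Weighs 0.25 to 0.65 kg; the heaviest is at least 0.1 kg heavier than either other.
- caddy_c: closed round metal tea caddy, one of three alike: cylinder 58 mm across, 78 mm high, then a fixed domed lid with ball finial, 103 mm in all. Origin: centre of the underside, z up. Stands in one of the recesses (which one varies); grip across the cylinder from above, about 60 mm above the underside. Weighs 0.25 to 0.65 kg; the heaviest is at least 0.1 kg heavier than either other.
- stand: low dark wooden block fixed to the table, 120 mm (its x) by 380 mm (its y) and 22 mm high, with three round recesses in a row along its y axis, 125 mm apart. Origin: centre of its underside; y along the row towards the robot's left; turned up to 0.3 rad from the robot's y axis.
- place_left (a point): centre of the floor of the left recess of the stand, as the robot sees it (left is towards +y); round recess 65 mm in diameter and 10 mm deep; its floor is 12 mm above the table
- place_middle (a point): centre of the floor of the middle recess of the stand, as the robot sees it (left is towards +y); round recess 65 mm in diameter and 10 mm deep; its floor is 12 mm above the table
- place_right (a point): centre of the floor of the right recess of the stand, as the robot sees it (left is towards +y); round recess 65 mm in diameter and 10 mm deep; its floor is 12 mm above the table
- tankard: metal mug with a handle, 76 mm across, 92 mm high, loose, behind the stand; leave alone. Origin: centre of the underside, handle to its +y.
- beaker: metal cup without handle, 72 mm across, 75 mm high, loose, behind the stand; leave alone. Origin: centre of the underside.
- bowl: shallow metal bowl, 90 mm across, 35 mm high, loose, between robot and stand; leave alone. Origin: centre of the underside.
- spoon: steel spoon, 150 mm long, lying flat between robot and stand; leave alone. Origin: under its middle, x along its length.
- jug: small metal jug with handle, 66 mm across, 88 mm high, loose, to the right of the stand; leave alone. Origin: centre of the underside, handle to its +y.
- teapot: squat ribbed metal teapot, 116 mm across, 107 mm high, handle to its +y and spout to its -y (about 100 mm out each), loose, to the left of the stand; leave alone. Origin: centre of the underside.
Not all that is in view belongs to the job. Leave any turquoise look-alike of the caddy_a alone.

How it is judged (in metres and radians):
On the way, in this order (a step that is already met when the one before it is completed fails the run):
1. the caddy of the left recess is lifted a few centimetres above it in the fingers, the other two standing in their recesses (((horizontal distance between caddy_a and place_left below 0.05 m and height (world z) of caddy_a above 0.035 m and contact force between the fingers and caddy_a above 0.5 N and height (world z) of each of caddy_b, caddy_c below 0.017 m and horizontal distance between each of caddy_b, caddy_c and place_left above 0.06 m) or (horizontal distance between caddy_b and place_left below 0.05 m and height (world z) of caddy_b above 0.035 m and contact force between the fingers and caddy_b above 0.5 N and height (world z) of each of caddy_a, caddy_c below 0.017 m and horizontal distance between each of caddy_a, caddy_c and place_left above 0.06 m) or (horizontal distance between caddy_c and place_left below 0.05 m and height (world z) of caddy_c above 0.035 m and contact force between the fingers and caddy_c above 0.5 N and height (world z) of each of caddy_a, caddy_b below 0.017 m and horizontal distance between each of caddy_a, caddy_b and place_left above 0.06 m))), for 0.3 s.
2. the caddy of the middle recess is lifted a few centimetres above it in the fingers, the other two standing in their recesses (((horizontal distance between caddy_a and place_middle below 0.05 m and height (world z) of caddy_a above 0.035 m and contact force between the fingers and caddy_a above 0.5 N and height (world z) of each of caddy_b, caddy_c below 0.017 m and horizontal distance between each of caddy_b, caddy_c and place_middle above 0.06 m) or (horizontal distance between caddy_b and place_middle below 0.05 m and height (world z) of caddy_b above 0.035 m and contact force between the fingers and caddy_b above 0.5 N and height (world z) of each of caddy_a, caddy_c below 0.017 m and horizontal distance between each of caddy_a, caddy_c and place_middle above 0.06 m) or (horizontal distance between caddy_c and place_middle below 0.05 m and height (world z) of caddy_c above 0.035 m and contact force between the fingers and caddy_c above 0.5 N and height (world z) of each of caddy_a, caddy_b below 0.017 m and horizontal distance between each of caddy_a, caddy_b and place_middle above 0.06 m))), for 0.3 s.
3. the caddy of the right recess is lifted a few centimetres above it in the fingers, the other two standing in their recesses (((horizontal distance between caddy_a and place_right below 0.05 m and height (world z) of caddy_a above 0.035 m and contact force between the fingers and caddy_a above 0.5 N and height (world z) of each of caddy_b, caddy_c below 0.017 m and horizontal distance between each of caddy_b, caddy_c and place_right above 0.06 m) or (horizontal distance between caddy_b and place_right below 0.05 m and height (world z) of caddy_b above 0.035 m and contact force between the fingers and caddy_b above 0.5 N and height (world z) of each of caddy_a, caddy_c below 0.017 m and horizontal distance between each of caddy_a, caddy_c and place_right above 0.06 m) or (horizontal distance between caddy_c and place_right below 0.05 m and height (world z) of caddy_c above 0.035 m and contact force between the fingers and caddy_c above 0.5 N and height (world z) of each of caddy_a, caddy_b below 0.017 m and horizontal distance between each of caddy_a, caddy_b and place_right above 0.06 m))), for 0.3 s.
At the end, for the whole second after the job is handed in: the heaviest caddy is held by the fingers alone, underside over 120 mm above the table, upright within 0.25 rad, still; the others released, still, seated in recesses (underside below 17 mm, 15 mm from a centre, 0.08 rad), each pressing on the stand with 1 to 4.1 N (the heaviest weighs more) (((height (world z) of caddy_a above 0.12 m and angle between caddy_a's own z axis and vertical below 0.25 rad and linear speed of each of caddy_a, caddy_b, caddy_c below 0.03 m/s and contact force between the fingers and caddy_a above 1 N and contact force between caddy_a and stand below 0.1 N and contact force between each of caddy_a, the fingers and caddy_b below 0.1 N and contact force between caddy_b and stand between 1 and 4.1 N and height (world z) of each of caddy_b, caddy_c below 0.017 m and angle between each of caddy_b, caddy_c's own z axis and vertical below 0.08 rad and (horizontal distance between caddy_b and place_left below 0.015 m or horizontal distance between caddy_b and place_middle below 0.015 m or horizontal distance between caddy_b and place_right below 0.015 m) and contact force between each of caddy_a, the fingers and caddy_c below 0.1 N and contact force between caddy_c and stand between 1 and 4.1 N and (horizontal distance between caddy_c and place_left below 0.015 m or horizontal distance between caddy_c and place_middle below 0.015 m or horizontal distance between caddy_c and place_right below 0.015 m)) or (height (world z) of caddy_b above 0.12 m and angle between caddy_b's own z axis and vertical below 0.25 rad and linear speed of each of caddy_b, caddy_a, caddy_c below 0.03 m/s and contact force between the fingers and caddy_b above 1 N and contact force between caddy_b and stand below 0.1 N and contact force between each of caddy_b, the fingers and caddy_a below 0.1 N and contact force between caddy_a and stand between 1 and 4.1 N and height (world z) of each of caddy_a, caddy_c below 0.017 m and angle between each of caddy_a, caddy_c's own z axis and vertical below 0.08 rad and (horizontal distance between caddy_a and place_left below 0.015 m or horizontal distance between caddy_a and place_middle below 0.015 m or horizontal distance between caddy_a and place_right below 0.015 m) and contact force between each of caddy_b, the fingers and caddy_c below 0.1 N and contact force between caddy_c and stand between 1 and 4.1 N and (horizontal distance between caddy_c and place_left below 0.015 m or horizontal distance between caddy_c and place_middle below 0.015 m or horizontal distance between caddy_c and place_right below 0.015 m)) or (height (world z) of caddy_c above 0.12 m and angle between caddy_c's own z axis and vertical below 0.25 rad and linear speed of each of caddy_c, caddy_a, caddy_b below 0.03 m/s and contact force between the fingers and caddy_c above 1 N and contact force between caddy_c and stand below 0.1 N and contact force between each of caddy_c, the fingers and caddy_a below 0.1 N and contact force between caddy_a and stand between 1 and 4.1 N and height (world z) of each of caddy_a, caddy_b below 0.017 m and angle between each of caddy_a, caddy_b's own z axis and vertical below 0.08 rad and (horizontal distance between caddy_a and place_left below 0.015 m or horizontal distance between caddy_a and place_middle below 0.015 m or horizontal distance between caddy_a and place_right below 0.015 m) and contact force between each of caddy_c, the fingers and caddy_b below 0.1 N and contact force between caddy_b and stand between 1 and 4.1 N and (horizontal distance between caddy_b and place_left below 0.015 m or horizontal distance between caddy_b and place_middle below 0.015 m or horizontal distance between caddy_b and place_right below 0.015 m)))); the arm keeps its last pose, push and grip.
It fails at once if a caddy is tipped over by more than 0.5 rad (angle between any of caddy_a, caddy_b, caddy_c's own z axis and vertical above 0.5 rad).
It fails at once if a caddy is dropped (falls freely faster than 0.5 m/s) ((linear speed of caddy_a above 0.5 m/s and contact force between the fingers and caddy_a below 0.1 N) or (linear speed of caddy_b above 0.5 m/s and contact force between the fingers and caddy_b below 0.1 N) or (linear speed of caddy_c above 0.5 m/s and contact force between the fingers and caddy_c below 0.1 N)).
It fails at once if one of the other things is shifted by more than 25 mm (distance of any of tankard, beaker, bowl, spoon, jug, teapot from where it was at the start of the episode above 0.025 m).
It also fails if it takes over 64 s, if anything falls off the work surface, if the arm or the gripper's body presses on something with over 40 N, if the wrist force passes 120 N, or if a joint passes its speed limit or range.

## Working session

There is one attempt and no reset: what is moved stays moved. The work goes in short steps, Python scripts to look and compute and a tool call to move; the robot and the scene stay as the last step left them, time stands still between calls to the robot, and variables do not carry over. Pictures are saved under pics/ and viewed, and the job is handed in when it is done.

Besides the shell and the picture viewer there is one more tool, called after "Call:" in YAML: its name, and indented under it one key for each argument. play_rows: Moves the arm, as the interface text tells. Its arguments: {"type":"object","properties":{"increments":{"type":"array"},"newtons":{"type":"number"}},"required":["increments"]}

```bash
mkdir -p pics; python3 - <<'E'
from workcell import env
import cv2
for n in("scene","top"):
    cv2.imwrite(f"pics/{n}0.png",env.grab_frame(n)[:,:,::-1]); print(n,env.calibration(n))
print(env.state())
E
```

```text
scene {'fx': 496.77357065658174, 'fy': 496.77357065658174, 'cx': 314.96999665341787, 'cy': 239.45819009658234, 'R': array([[ 0.46296408,  0.8862745 ,  0.01348198],
       [ 0.70777611, -0.36047979, -0.60754201],
       [-0.53358901,  0.29081235, -0.79417312]]), 't': array([-256.80224903, -351.32029313, 1435.34132589])}
top {'fx': 525.3663307418526, 'fy': 525.3663307418526, 'cx': 321.7345339411839, 'cy': 236.40478608432147, 'R': array([[ 0.02412021, -0.99957754,  0.01621568],
       [-0.98925633, -0.02620434, -0.14382369],
       [ 0.14418785, -0.01257241, -0.98947046]]), 't': array([ -17.60196861,  561.72546043, 1470.67445354])}
{'time_s': 0.1, 'qpos': array([ 7.51741665e+01,  1.83471460e+01,  8.96996219e+01, -6.06863159e-04,
        7.20403179e+01, -1.14716431e+00]), 'qvel': array([-0.05803918,  0.03212662, -0.03754131,  0.01964022, -0.05726523,
        0.05300096]), 'effort': array([-3.31602878e-04, -4.13334990e+01, -2.32510167e+01,  7.28455768e-02,
        4.20752855e-02, -7.55628434e-05]), 'ee_pos': array([135.88297991, 558.28910357, 227.21125435]), 'ee_rot': array([-1.79912920e+02, -1.16660308e-03,  1.66321518e+02]), 'force': array([0.81883551, 0.01332435, 0.05314347]), 'torque': array([-0.02069704,  0.03022813, -0.06219497]), 'gripper_width': 91.21301496877732}
```

View pics/scene0.png

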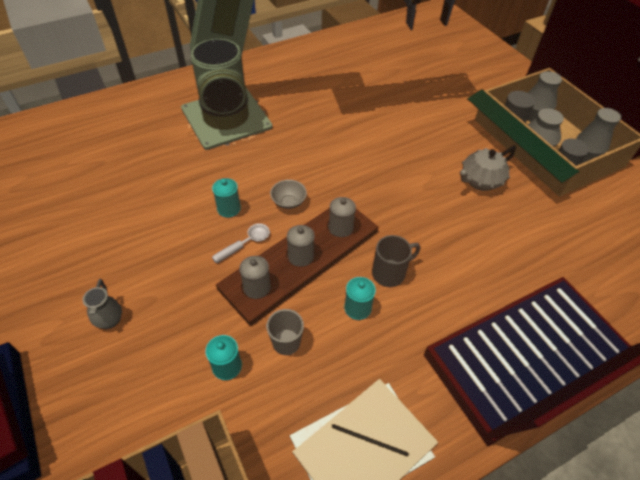

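View pics/top0.png

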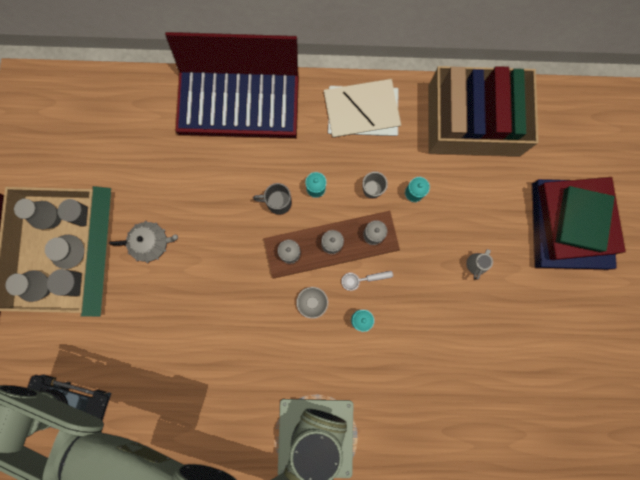

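The scene view shows the stand with three grey caddies at about (256,277), (301,245) and (343,216), with turquoise look-alikes, bowl, spoon, mug and cup around it. In the top view the finials are near (289,248), (333,237) and (376,228). Next I'll measure the stand and finials.

```bash
cat > h.py <<'E'
import numpy as np,cv2
from workcell import env
def ray(n,uv,z):
    c=env.calibration(n);R=c["R"];C=-R.T@c["t"]
    d=R.T@np.array([(uv[0]-c["cx"])/c["fx"],(uv[1]-c["cy"])/c["fy"],1])
    return C+d*(z-C[2])/d[2]
def proj(n,X):
    c=env.calibration(n);p=c["R"]@np.array(X,float)+c["t"]
    return np.array([c["fx"]*p[0]/p[2]+c["cx"],c["fy"]*p[1]/p[2]+c["cy"]])
def tri(u1,u2):
    A=[]
    for n,u in(("scene",u1),("top",u2)):
        c=env.calibration(n);K=np.array([[c["fx"],0,c["cx"]],[0,c["fy"],c["cy"]],[0,0,1]])
        A.append(K@np.c_[c["R"],c["t"]])
    X=cv2.triangulatePoints(A[0],A[1],np.array(u1,float).reshape(2,1),np.array(u2,float).reshape(2,1))[:,0];return X[:3]/X[3]
E
python3 - <<'E'
from h import *
for n,(x,y,w,h) in(("scene",(205,180,190,150)),("top",(245,190,170,110))):
    im=cv2.imread(f"pics/{n}0.png")
    hsv=cv2.cvtColor(im,cv2.COLOR_BGR2HSV)
    m=((hsv[...,2]<95)&(hsv[...,1]>90)&((hsv[...,0]<20)|(hsv[...,0]>170))).astype(np.uint8)*255
    m=cv2.morphologyEx(m,cv2.MORPH_OPEN,np.ones((3,3)))
    mm=np.zeros_like(m);mm[y:y+h,x:x+w]=m[y:y+h,x:x+w]
    k,l,s,c=cv2.connectedComponentsWithStats(mm);i=1+np.argmax(s[1:,4])
    pts=np.argwhere(l==i)[:,::-1].astype(np.float32)
    hull=cv2.convexHull(pts.astype(np.int32))
    q=cv2.approxPolyDP(hull,6,True)[:,0];print(n,s[i],q.tolist())
    for p in q: print(p,ray(n,p,22).round(1))
    P=np.array([ray(n,p,22)[:2] for p in hull[:,0]],np.float32)
    print(cv2.minAreaRect(P))
    z=cv2.resize(im[y:y+h,x:x+w],None,fx=4,fy=4,interpolation=cv2.INTER_CUBIC); cv2.imwrite(f"pics/z_{n}0.png",z)
E
```

```text
scene [ 247  228  131   97 1737] [[377, 229], [247, 322], [268, 269], [285, 251]]
[377 229] [562.  159.9  22. ]
[247 322] [ 648.2 -205.5   22. ]
[268 269] [ 549.  -113.8   22. ]
[285 251] [521.8 -59.5  22. ]
((566.2252197265625, -32.40684509277344), (99.46762084960938, 375.730712890625), 14.161110877990723)
top [357 224   9  18 106] [[365, 224], [362, 241], [357, 231]]
[365 224] [ 604.8 -129.3   22. ]
[362 241] [ 554.3 -121.2   22. ]
[357 231] [ 583.4 -106.2   22. ]
((579.9632568359375, -117.22140502929688), (22.352096557617188, 50.8115234375), 86.93771362304688)
```

View pics/z_top0.png

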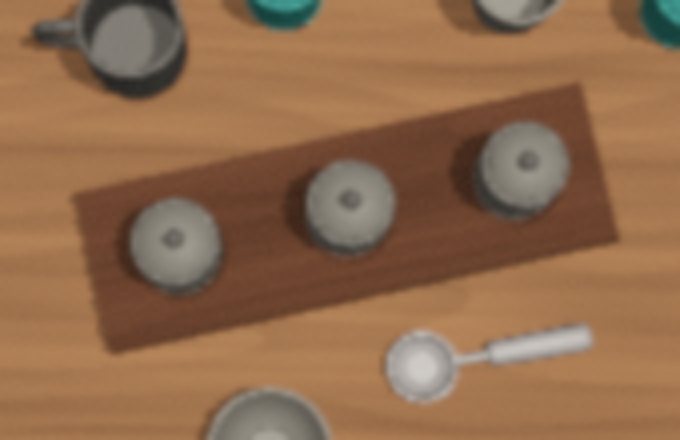

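View pics/z_scene0.png

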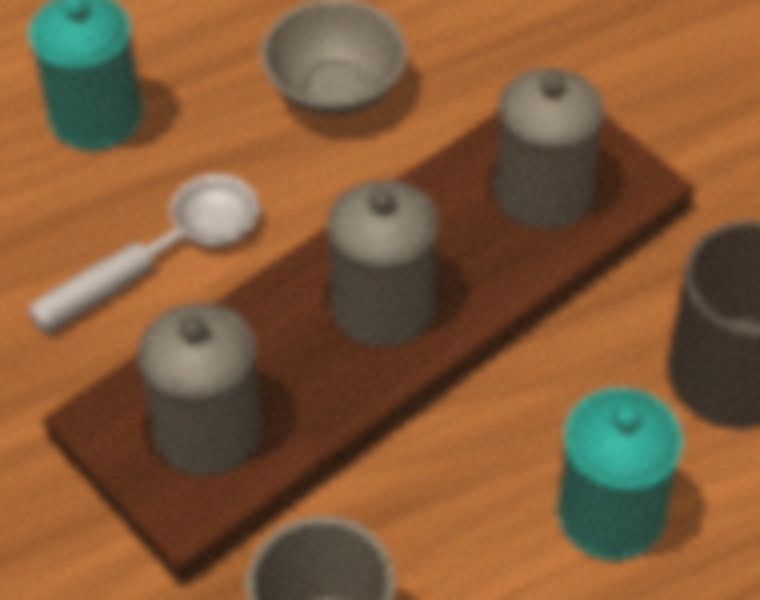

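The zoomed top view gives stand corners at (75,196), (580,84), (619,241) and (110,353), and finials at (174,239), (351,199) and (529,160). In the zoomed scene view the finials are at (553,85), (384,203) and (194,329).

```bash
python3 - <<'E'
from h import *
t=lambda p:(p[0]/4-.375+245,p[1]/4-.375+190)
s=lambda p:(p[0]/4-.375+205,p[1]/4-.375+180)
C=np.array([ray("top",t(p),22) for p in[(75,196),(580,84),(619,241),(110,353)]]);print(C.round(1),C.mean(0))
rr=cv2.minAreaRect(C[:,:2].astype(np.float32));print(rr)
for a in((0,1),(3,2)):
    d=C[a[0]]-C[a[1]];print(np.hypot(*d[:2]),np.degrees(np.arctan2(-d[0],d[1])))
for a,b in(((553,85),(174,239)),((384,203),(351,199)),((194,329),(529,160))):
    print(tri(s(a),t(b)).round(1),ray("top",t(b),110).round(1),ray("scene",s(a),110).round(1))
E
```

```text
[[ 553.7  165.8   22. ]
 [ 646.6 -201.3   22. ]
 [ 531.1 -230.4   22. ]
 [ 440.5  136.1   22. ]] [542.97306323 -32.4720242   22.        ]
((542.4341430664062, -32.387969970703125), (119.06336975097656, 378.67535400390625), 14.196015357971191)
378.6753638965102 14.196013834508392
377.5340309047585 13.891376699525695
[514.   88.8 108.5] [513.7  88.4 110. ] [515.3  88.5 110. ]
[545.1 -31.5 107. ] [544.4 -31.9 110. ] [547.5 -32.  110. ]
[ 575.2 -153.4  108.7] [ 574.8 -153.9  110. ] [ 576.4 -152.9  110. ]
```

Call:
play_rows:
  increments:
    - [9,-12,0,1,0]
    - [18,-22,0,2,0]
    - [27,-34,0,2,0]
    - [30,-37,0,2,0]
    - [30,-37,0,2,0]
    - [30,-37,0,2,0]
    - [30,-37,0,2,0]
    - [30,-37,0,2,0]
    - [30,-37,0,2,0]
    - [30,-37,0,2,0]
    - [30,-37,0,2,0]
    - [30,-37,0,2,0]
    - [27,-34,0,2,0]
    - [18,-22,0,2,0]
    - [9,-13,0,1,0]
    - [0,0,-30,0,0]
    - [0,0,-30,0,0]
    - [0,0,0,0,0]
    - [0,0,0,0,0]
  newtons: 25

```text
time_s: 2.48
ee_pos: [514.6, 88.8, 168.8]
ee_rot: [-180.0, 0.1, -165.7]
force: [-0.4, 0.7, 0.3]
gripper_width: 91.2
```

```bash
python3 - <<'E'
from h import *
for n in("scene",):
    im=env.grab_frame(n); cv2.imwrite("pics/s1.png",cv2.resize(im[120:330,200:440,::-1],None,fx=3,fy=2.8))
print(env.state()["force"])
E
```

```text
[0.35839185 0.04926582 0.38761296]
```

View pics/s1.png

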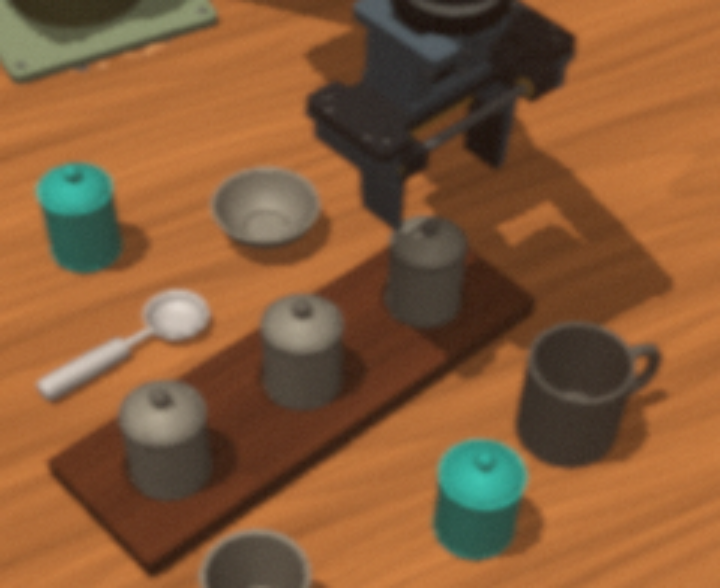

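The jaws straddle the left caddy along the row, with its finial centred at about (430,228) in the crop. I'll descend and grip.

Call:
play_rows:
  increments:
    - [0,0,-20,0,0]
    - [0,0,-25,0,0]
    - [0,0,-25,0,0]
    - [0,0,-20,0,0]
    - [0,0,-11,0,0]
    - [0,0,0,0,0]
    - [0,0,0,0,0.3]
    - [0,0,0,0,0.6]
    - [0,0,0,0,1]
    - [0,0,0,0,1]
    - [0,0,0,0,1]
    - [0,0,0,0,1]
    - [0,0,0,0,1]
    - [0,0,0,0,1]
  newtons: 30

```text
time_s: 4.28
ee_pos: [514.2, 88.8, 67.3]
ee_rot: [180.0, 0.0, -165.7]
force: [-1.2, 0.3, 6.4]
gripper_width: 57.6
```

Call:
play_rows:
  increments:
    - [0,0,4,0,1]
    - [0,0,8,0,1]
    - [0,0,10,0,1]
    - [0,0,10,0,1]
    - [0,0,6,0,1]
    - [0,0,2,0,1]
    - [0,0,0,0,1]
    - [0,0,0,0,1]
    - [0,0,0,0,1]
    - [0,0,0,0,1]
    - [0,0,0,0,1]
    - [0,0,0,0,1]
    - [0,0,0,0,1]

```text
time_s: 5.9
ee_pos: [514.0, 88.7, 107.0]
ee_rot: [180.0, -0.0, -165.7]
force: [0.6, 0.1, -3.7]
gripper_width: 57.8
```

```bash
python3 - <<'E'
from h import *
F=[]
for i in range(6):
    s=env.state();F.append(np.r_[s["force"],s["effort"][1:3],s["ee_pos"][2]]); im=env.grab_frame("scene")
print(np.array(F).round(2),np.mean(F,0).round(2),s["gripper_width"],s["torque"]); cv2.imwrite("pics/s2.png",cv2.resize(im[120:330,200:440,::-1],None,fx=3,fy=2.8))
E
```

```text
[[ 6.2000e-01  7.0000e-02 -3.6500e+00 -4.0330e+01 -2.0170e+01  1.0696e+02]
 [-2.0000e-01 -3.4000e-01 -3.6500e+00 -4.0330e+01 -2.0170e+01  1.0698e+02]
 [-6.0000e-01 -5.1000e-01 -3.7200e+00 -4.0330e+01 -2.0170e+01  1.0699e+02]
 [ 2.7000e-01  1.8000e-01 -3.9200e+00 -4.0340e+01 -2.0170e+01  1.0696e+02]
 [ 2.0000e-02 -2.9000e-01 -2.7100e+00 -4.0340e+01 -2.0170e+01  1.0697e+02]
 [-8.8000e-01 -5.6000e-01 -3.6400e+00 -4.0340e+01 -2.0170e+01  1.0698e+02]] [ -0.13  -0.24  -3.55 -40.33 -20.17 106.97] 57.64540208049693 [ 0.01834672  0.05196433 -0.00156129]
```

View pics/s2.png

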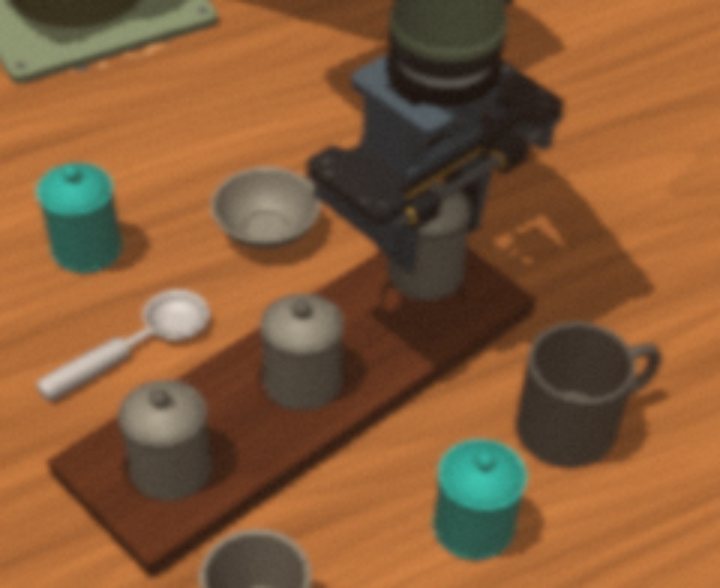

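The left caddy is up, upright, and reads about 3.6 N. Its neighbours are seated. Now I'll lower it.

Call:
play_rows:
  increments:
    - [0,0,-5,0,1]
    - [0,0,-10,0,1]
    - [0,0,-9,0,1]
    - [0,0,-6,0,1]
    - [0,0,-4,0,1]
    - [0,0,-3,0,1]
    - [0,0,-2,0,1]
    - [0,0,-1,0,1]
    - [0,0,0,0,1]
    - [0,0,0,0,1]
    - [0,0,0,0,1]

```text
time_s: 7.58
ee_pos: [514.1, 88.7, 67.3]
ee_rot: [180.0, 0.0, -165.7]
force: [-1.4, 0.5, 1.1]
gripper_width: 57.5
```

Call:
play_rows:
  increments:
    - [0,0,0,0,0.3]
    - [0,0,0,0,0]
    - [0,0,0,0,0]
    - [0,0,0,0,0]
    - [0,0,10,0,0]
    - [0,0,25,0,0]
    - [0,0,30,0,0]
    - [0,0,25,0,0]
    - [0,0,10,0,0]
    - [5,-20,0,0,0]
    - [8,-32,0,0,0]
    - [9,-34,0,0,0]
    - [6,-24,0,0,0]
    - [2.5,-10.5,0,0,0]
    - [0,0,0,0,0]
    - [0,0,0,0,0]

```text
time_s: 9.57
ee_pos: [544.2, -31.0, 166.8]
ee_rot: [180.0, -0.0, -165.7]
force: [-0.0, 0.7, -0.4]
gripper_width: 91.4
```

```bash
python3 - <<'E'
from h import *
F=[]
for i in range(4):
    F.append(env.state()["force"]); im=env.grab_frame("scene")
print(np.mean(F,0)); cv2.imwrite("pics/s3.png",cv2.resize(im[120:330,200:440,::-1],None,fx=3,fy=2.8))
E
```

```text
[-0.12107323  0.29781499 -0.25369112]
```

View pics/s3.png

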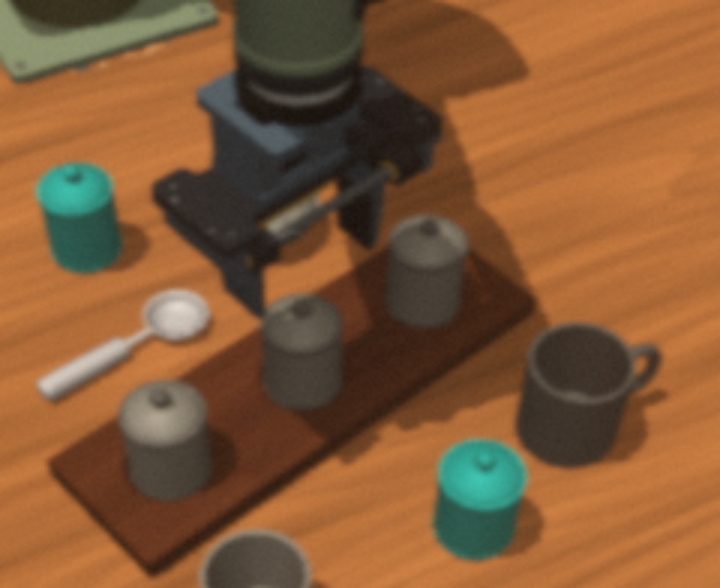

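The left caddy is seated where it was, with its finial at about (430,228), and the jaws are over the middle one. I'll do the same there.

Call:
play_rows:
  increments:
    - [0,-0.7,-20,0,0]
    - [0,0,-25,0,0]
    - [0,0,-25,0,0]
    - [0,0,-20,0,0]
    - [0,0,-10,0,0]
    - [0,0,0,0,0]
    - [0,0,0,0,0.3]
    - [0,0,0,0,0.6]
    - [0,0,0,0,1]
    - [0,0,0,0,1]
    - [0,0,0,0,1]
    - [0,0,0,0,1]
    - [0,0,0,0,1]
    - [0,0,0,0,1]

```text
time_s: 11.52
ee_pos: [544.7, -32.4, 67.3]
ee_rot: [180.0, 0.0, -165.7]
force: [-1.6, 0.6, 6.3]
gripper_width: 57.5
```

Call:
play_rows:
  increments:
    - [0,0,4,0,1]
    - [0,0,8,0,1]
    - [0,0,10,0,1]
    - [0,0,10,0,1]
    - [0,0,6,0,1]
    - [0,0,2,0,1]
    - [0,0,0,0,1]
    - [0,0,0,0,1]
    - [0,0,0,0,1]
    - [0,0,0,0,1]
    - [0,0,0,0,1]
    - [0,0,0,0,1]
    - [0,0,0,0,1]

```text
time_s: 13.15
ee_pos: [544.5, -32.5, 107.0]
ee_rot: [180.0, -0.0, -165.7]
force: [0.2, 0.0, -3.7]
gripper_width: 57.6
```

```bash
python3 - <<'E'
from h import *
F=[]
for i in range(6):
    s=env.state();F.append(np.r_[s["force"],s["effort"][1:3],s["ee_pos"]]); im=env.grab_frame("scene")
print(np.array(F)[:,2].round(2),np.mean(F,0).round(2),s["gripper_width"]); cv2.imwrite("pics/s4.png",cv2.resize(im[120:330,200:440,::-1],None,fx=3,fy=2.8))
E
```

```text
[-3.67 -3.4  -2.96 -2.59 -2.34 -3.19] [ 1.3000e-01  7.0000e-02 -3.0300e+00 -4.2180e+01 -2.0330e+01  5.4451e+02
 -3.2510e+01  1.0698e+02] 57.453103127386775
```

View pics/s4.png

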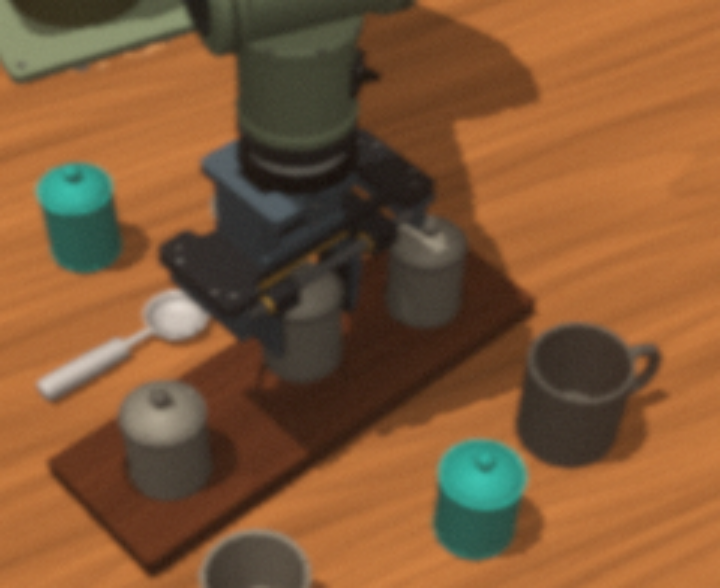

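The middle caddy is lifted upright and reads about 3.0 N. Next I'll lower it, release and move to the right one.

Call:
play_rows:
  increments:
    - [0,0,-5,0,1]
    - [0,0,-10,0,1]
    - [0,0,-9,0,1]
    - [0,0,-6,0,1]
    - [0,0,-4,0,1]
    - [0,0,-3,0,1]
    - [0,0,-2,0,1]
    - [0,0,-1,0,1]
    - [0,0,0,0,1]
    - [0,0,0,0,1]
    - [0,0,0,0,1]

```text
time_s: 14.82
ee_pos: [544.6, -32.5, 67.3]
ee_rot: [-180.0, 0.0, -165.7]
force: [-2.3, 0.5, 1.5]
gripper_width: 57.5
```

Call:
play_rows:
  increments:
    - [0,0,0,0,0.3]
    - [0,0,0,0,0]
    - [0,0,0,0,0]
    - [0,0,0,0,0]
    - [0,0,10,0,0]
    - [0,0,25,0,0]
    - [0,0,30,0,0]
    - [0,0,25,0,0]
    - [0,0,10,0,0]
    - [5,-20,0,0,0]
    - [8,-32,0,0,0]
    - [9,-34,0,0,0]
    - [6,-24,0,0,0]
    - [2.5,-11,0,0,0]
    - [0,0,0,0,0]
    - [0,0,0,0,0]

```text
time_s: 16.82
ee_pos: [574.7, -152.7, 166.8]
ee_rot: [180.0, -0.0, -165.6]
force: [-0.8, -0.1, -0.2]
gripper_width: 90.7
```

```bash
python3 - <<'E'
from h import *
F=[]
for i in range(4):
    F.append(env.state()["force"]); im=env.grab_frame("scene")
print(np.mean(F,0)); cv2.imwrite("pics/s5.png",cv2.resize(im[120:330,200:440,::-1],None,fx=3,fy=2.8))
E
```

```text
[-0.40704175 -0.52392303 -0.24093741]
```

View pics/s5.png

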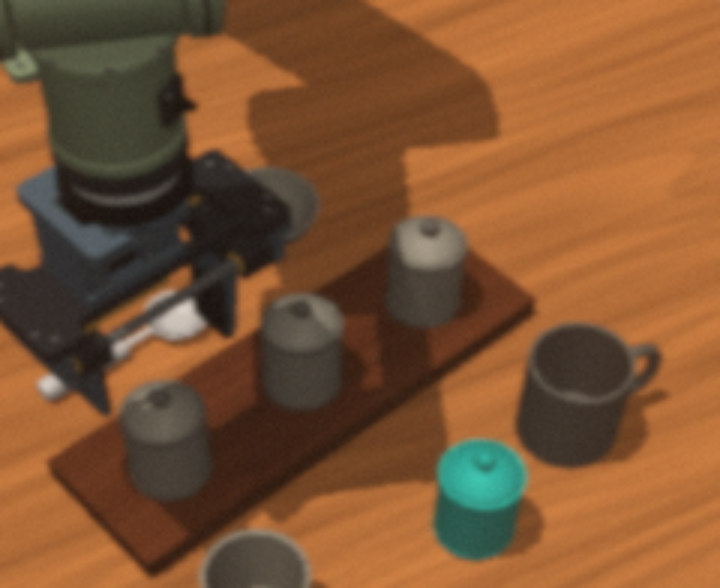

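The middle caddy is seated, with its finial at about (302,308), and the gripper is over the right one. I'll descend, grip and lift.

Call:
play_rows:
  increments:
    - [0,-0.7,-20,0,0]
    - [0,0,-25,0,0]
    - [0,0,-25,0,0]
    - [0,0,-20,0,0]
    - [0,0,-10,0,0]
    - [0,0,0,0,0]
    - [0,0,0,0,0.3]
    - [0,0,0,0,0.6]
    - [0,0,0,0,1]
    - [0,0,0,0,1]
    - [0,0,0,0,1]
    - [0,0,0,0,1]
    - [0,0,0,0,1]
    - [0,0,0,0,1]

```text
time_s: 18.77
ee_pos: [575.1, -154.0, 67.3]
ee_rot: [180.0, 0.0, -165.7]
force: [-0.1, 2.8, 5.9]
gripper_width: 57.6
```

Call:
play_rows:
  increments:
    - [0,0,4,0,1]
    - [0,0,8,0,1]
    - [0,0,10,0,1]
    - [0,0,10,0,1]
    - [0,0,6,0,1]
    - [0,0,2,0,1]
    - [0,0,0,0,1]
    - [0,0,0,0,1]
    - [0,0,0,0,1]
    - [0,0,0,0,1]
    - [0,0,0,0,1]
    - [0,0,0,0,1]
    - [0,0,0,0,1]

```text
time_s: 20.4
ee_pos: [575.0, -154.2, 107.0]
ee_rot: [180.0, -0.0, -165.7]
force: [0.3, 0.7, -5.3]
gripper_width: 57.2
```

```bash
python3 - <<'E'
from h import *
F=[]
for i in range(6):
    s=env.state();F.append(np.r_[s["force"],s["effort"][1:3],s["ee_pos"]]); im=env.grab_frame("scene")
print(np.array(F)[:,2].round(2),np.mean(F,0).round(2),s["gripper_width"]); cv2.imwrite("pics/s6.png",cv2.resize(im[120:330,200:440,::-1],None,fx=3,fy=2.8))
E
```

```text
[-5.34 -4.52 -4.66 -4.45 -5.54 -5.77] [ 2.4000e-01  5.7000e-01 -5.0500e+00 -4.7970e+01 -2.1850e+01  5.7501e+02
 -1.5420e+02  1.0699e+02] 57.53981693508911
```

View pics/s6.png

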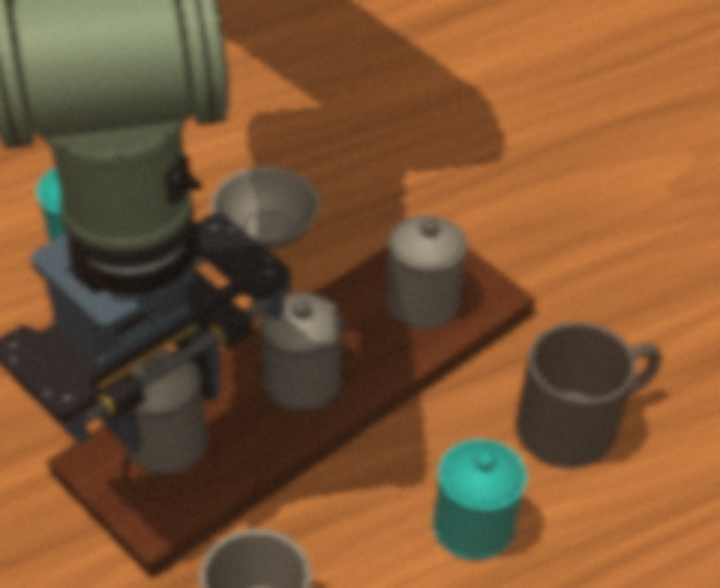

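The right caddy reads about 5.05 N, against 3.55 N and 3.0 N, so it is clearly the heaviest. I'll set it back in its recess as asked, then raise it 160 mm so it ends up about 15 cm above the stand.

Call:
play_rows:
  increments:
    - [0,0,-5,0,1]
    - [0,0,-10,0,1]
    - [0,0,-9,0,1]
    - [0,0,-6,0,1]
    - [0,0,-4,0,1]
    - [0,0,-3,0,1]
    - [0,0,-2,0,1]
    - [0,0,-1,0,1]
    - [0,0,0,0,1]
    - [0,0,0,0,1]
    - [0,0,0,0,1]
    - [0,0,0,0,1]
    - [0,0,0,0,1]

```text
time_s: 22.32
ee_pos: [575.1, -154.2, 67.3]
ee_rot: [-180.0, 0.0, -165.7]
force: [-2.1, 0.6, 2.1]
gripper_width: 57.6
```

Call:
play_rows:
  increments:
    - [0,0,4,0,1]
    - [0,0,8,0,1]
    - [0,0,15,0,1]
    - [0,0,20,0,1]
    - [0,0,20,0,1]
    - [0,0,20,0,1]
    - [0,0,20,0,1]
    - [0,0,20,0,1]
    - [0,0,16,0,1]
    - [0,0,11,0,1]
    - [0,0,5,0,1]
    - [0,0,2,0,1]
    - [0,0,0,0,1]
    - [0,0,0,0,1]
    - [0,0,0,0,1]
    - [0,0,0,0,1]
    - [0,0,0,0,1]
    - [0,0,0,0,1]

```text
time_s: 24.58
ee_pos: [575.0, -154.2, 228.0]
ee_rot: [180.0, -0.0, -165.7]
force: [0.1, -0.1, -3.8]
gripper_width: 57.5
```

```bash
python3 - <<'E'
from h import *
F=[]
for i in range(6):
    s=env.state();F.append(np.r_[s["force"],s["ee_pos"]]); im=env.grab_frame("scene")
print(np.mean(F,0).round(2),np.ptp(F,0).round(2),s["gripper_width"],s["time_s"]); cv2.imwrite("pics/s7.png",im[:,:,::-1])
cv2.imwrite("pics/t7.png",env.grab_frame("top")[:,:,::-1])
E
```

```text
[ 3.0000e-01  1.7000e-01 -4.5500e+00  5.7501e+02 -1.5420e+02  2.2799e+02] [1.32 2.25 1.38 0.04 0.06 0.06] 57.57669025789486 24.825
```

View pics/s7.png

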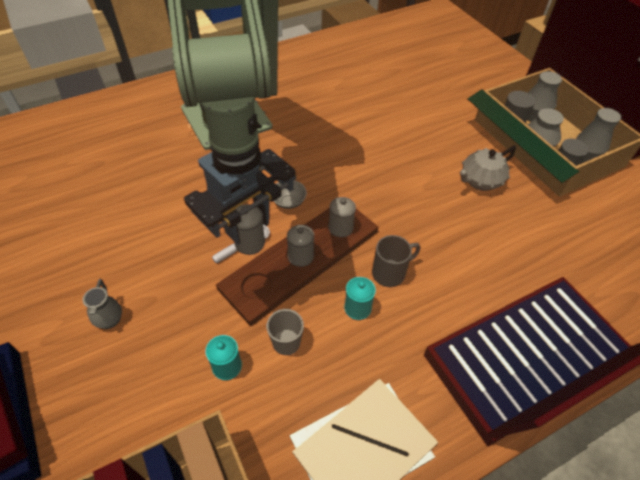

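View pics/t7.png

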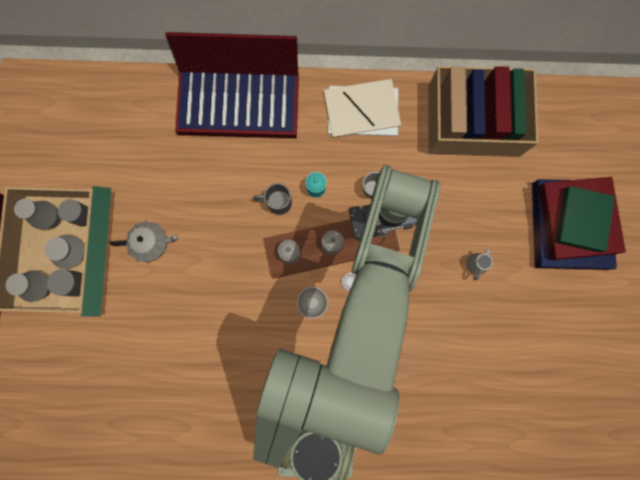

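The scene view shows the right caddy held upright at about (250,230), its recess empty at (256,285), and the other two seated at (301,245) and (343,216). Everything else is where it started. I'll hand in.

```bash
python3 - <<'E'
from h import *
print(env.state()["qvel"].round(2)); print(env.job_done())
E
```

```text
[ 0.09 -0.03 -0.    0.06 -0.01  0.01]
the job is handed in; nothing more can be done
None
```

I lifted each caddy 40 mm in turn from left to right, held it for about a second, and lowered it back into its recess. The right one was heaviest, and I handed the job in at about 25 s with it held up.

- **Weights:** the wrist force read about 3.6 N for the left caddy, 3.0 N for the middle and 5.05 N for the right. Lifting the right one again read about 4.6 N. Single readings varied by up to about 1.5 N, but both right-hand averages stayed well above the others.
- **Right caddy:** I lowered it into its recess without opening the fingers, then raised it 160 mm. Its underside is about 15 cm above the stand, and it looked upright and still, with the finger opening steady at 57.5 mm.
- **Everything else:** by eye in the last pictures, the left and middle caddies were seated upright and nothing visible had moved. In the top view the arm hid part of the spoon, part of the beaker and the turquoise look-alikes near it; in the scene view it hid the look-alike nearest the robot.
- **Checks:** none failed. The only disagreement was between the two weight readings of the right caddy.

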